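# Sort filter cartridges and unlatch the loaded carrier

### The job

Sort the two filter cartridges by their coloured tags: stand the red-tagged reject down in the red reject nest and the green-tagged pass in the pocket of the carrier that is latched in the dock. Then pinch the carrier's two blue side catches together, lift the carrier with its cartridge straight out of the dock to about 12 cm above the worktop, and finish while still holding it up there, level and with both catches squeezed in. Never tip a cartridge over, and leave the other things on the bench where they are.

Things in the scene. Friction and masses are not known exactly. Their poses are not given: they have to be found in the camera images.
- cartridge_green: Upright aluminium cylinder, 24 mm in diameter and 70 mm tall (60 g), with a green disc on its top and a green band round its middle: the pass cartridge. Foot edge chamfered 3 mm. Origin at the centre of its underside, z up its axis.
- cartridge_red: Upright aluminium cylinder, 24 mm in diameter and 70 mm tall (60 g), with a red disc on its top and a red band round its middle: the reject cartridge. Foot edge chamfered 3 mm. Origin at the centre of its underside, z up its axis.
- reject_nest: Fixed red square cup on a 64x64x6 mm grey base. Pocket 30x30 mm inside, walls 4 mm, rim 36 mm above the worktop, floor 6 mm above the worktop. Origin at the centre of the base's underside; the pocket is centred on it.
- reject_floor (a point): Centre of the reject nest's pocket floor, 30 mm below its rim.
- dock: Fixed dock: grey base plate 84 (x) by 108 (y) by 6 mm, dark steel walls up to 26 mm above the worktop. Lips of the +y and -y walls overhang the carrier's toes, so it cannot be lifted until both catches are in. Origin at the centre of the base's underside; the carrier stands on the base plate, centred, axes in line.
- carrier: White carrier, 120 g, latched in the dock with a few mm of play. Green-edged square pocket 28x28 mm inside, walls 3 mm, rim 52 mm and floor 8 mm above its underside; a seated cartridge stands 26 mm proud. Blue spring catches at its +y and -y sides, 20 mm wide along x: 60 mm over their pads at rest, 48 mm squeezed home (grip and lift by them). Origin: centre of underside, z up.
- carrier_pocket (a point): Centre of the carrier's pocket floor, 44 mm below its rim; axes as the carrier.
- catch_left (a joint): Catch on the carrier's +y side: 0 = out (latched), 0.006 m = pushed fully in towards the carrier's middle; free of the lip from about 0.004. Spring force 1.4 N at 0, 4 N fully in; springs back out when let go.
- catch_right (a joint): The same catch on the carrier's -y side, pushed in towards +y.
- catch_left_pad (a point): Centre of the outer face of the +y catch's finger pad, 43 mm above the carrier's underside; the pad is 20 mm wide and 18 mm high.
- catch_right_pad (a point): The same for the -y catch.
- white_bottle: Bystander: white screw-cap bottle, 52 mm across, 91 tall. Origin at the centre of the underside.
- flask: Bystander: conical glass flask with blue content, 66 mm across, 111 tall. Origin at the centre of the underside.
- amber_dropper: Bystander: small amber bottle with black cap, 38 mm across, 79 tall. Origin at the centre of the underside.
- bench_timer: Bystander: white bench timer, 62x62x18 mm. Origin at the centre of the underside.
- tape_roll: Bystander: roll of black tape lying flat, 68 mm across, 19 tall. Origin at the centre of the underside.
- blue_marker: Bystander: white marker pen with blue cap, 12x137x12 mm, lying along its y. Origin at the centre of the underside.
- rubber_bulb: Bystander: orange rubber pipette bulb, 55x80x51 mm. Origin at the centre of the underside.

How it is judged:
By the outcome, as a careful person would: the job done as asked, in the order asked, and still so for the second after the job is handed in, while the arm keeps its last pose, push and grip.
It also fails if it takes over 67 s, if anything falls off the work surface, if the arm or the gripper's body presses on something with over 40 N, if the wrist force passes 120 N, or if a joint passes its speed limit or range.

### The arm

A 6-joint arm with a two-finger parallel gripper is mounted at the origin on a cart in front of the work surface, level with it; the furniture and walls round the work are solid. World frame = base frame: x ahead of the robot, y to its left, z up, the work surface at z = 0. Lengths are in m, angles in rad, forces in N, time in s.
With the tool pointing down it reaches from about 0.3 to 0.775 m from the base axis. Payload 14.6 kg.
Tool frame: the origin (TCP) lies on the centre line of the jaws, within the pads' length; the fingertips stand 17 mm ahead of it and the grasp point (between the pads) lies 2 mm behind it (ctrl.tip_reach is the distance from the TCP to the fingertips, in m); z points along the fingers, y is the line along which they close (so a half turn about z gives the same grasp; the last joint's range is limited). The gripper opens to 85 mm and grips with 20 to 120 N. Pads are 22 mm wide; open, the fingers measure 114 mm over their backs; the gripper's body (76 mm by 85 mm) begins 54 mm behind the grasp point. The pads swing forward as they close: fully open they stand 13 mm farther back than shut.
Start: joints at [-1.368, 0.3, 1.521, -0, 1.321, -0.067], TCP at [0.147, -0.53, 0.248] pointing down, gripper open.
Joint ranges: [-3.03, 3.03], [-0.79, 2.21], [0.23, 2.52], [-1.04, 4.18], [0, 3.07], [-2.55, 2.55]. Speed limits (rad/s): [2.22, 2.22, 2.57, 3.14, 3.14, 3.14].

### API

Orientations are given as [roll, pitch, yaw] about the fixed x, y, z axes, in that order (R = Rz(yaw) Ry(pitch) Rx(roll)).
In Python, from workcell import ctrl gives the robot as it stands.
- The arm moves only by the shell command python3 -m crank 'ROWS' [FORCE]. ROWS is JSON, a list of rows, each a list of 3 entries, a list of its own where there are three numbers: the closure in counts, from 0 (fully open) to 255 (shut), then the shift along the world's x, y, z in units of 60 mm (1.0 is 60 mm), then the turn about the world's z in units of 10 degrees (1.0 is 10 degrees). In form: [[hand, [dx, dy, dz], roll], ...]. A call has 1 to 10 rows; each row is the pose to reach, as a shift and turn from the pose commanded when the call began; what a row does not reach only later rows make up. A row lasts 1/8 s, in which the tool goes at most 62.5 mm and 10.7 degrees, less where a joint would pass 70% of its speed; a pose out of reach is approached as far as the arm can. A call with a gripper value outside its range is refused whole. The fingers move at their own pace and stop on an object; FORCE is the grip in N (left out, the last holds). Time passes only in rows, so rows that repeat a pose let the fingers close. It gives the time, the measured TCP pose, the force, the opening and the grip force at its end, in the units of the state.
- ctrl.sense(): the state, without advancing time (a new reading comes with each control period).
- ctrl.read_camera(name): name is "side" or "top"; returns a dict with "color" (384x512x3 uint8, red, green, blue), "fx", "fy", "cx", "cy" (pixels), "xyz" and "attitude" of the camera in the world. Camera axes: x right, y down, z forward; pixel columns grow to the right and rows downward; lengths in m; the calibration is good to about 2 mm. A picture is of the moment at which its call begins. There is no depth.
- ctrl.sign_off(): hands the job in; it is judged then, once.
The state is a dict: "clock": time; "joint_pos": joint angles; "joint_vel": joint speeds; "joint_torque": joint torques, N m; "eef_pos": TCP position; "tcp_rot": TCP orientation; "contact_force": force on the tool from outside, world axes, zero at the start; "ft_torque": the same for the moment, N m; "opening": finger opening in m; "gripper_force": force on a finger pad.
Only numpy, scipy, OpenCV 4.12 (cv2) and the standard library are available. Lean on these libraries where they do the work, as an engineer would, in place of code of your own. Each camera call takes 0.05 s, during which the arm holds its last target. There are 200 camera calls.

## Working session

There is one attempt and no reset: what is moved stays moved. The work goes in short steps, Python scripts to look and compute and a shell command to move; the robot and the scene stay as the last step left them, time stands still between calls to the robot, and variables do not carry over. Pictures are saved under pics/ and viewed, at most 12 in all, crops included, and the job is handed in when it is done.

```bash
mkdir -p pics; cat > h.py <<'E'
import numpy as np, cv2
from scipy.spatial.transform import Rotation as R
from workcell import ctrl
def cam(n):
    c=ctrl.read_camera(n); c['R']=R.from_euler('xyz',c['attitude']).as_matrix(); return c
def ray(c,u,v,z):
    d=c['R']@np.array([(u-c['cx'])/c['fx'],(v-c['cy'])/c['fy'],1]); o=np.array(c['xyz'])
    return o+d*(z-o[2])/d[2]
def proj(c,p):
    q=c['R'].T@(np.array(p)-c['xyz']); return q[0]/q[2]*c['fx']+c['cx'],q[1]/q[2]*c['fy']+c['cy']
def save(c,n): cv2.imwrite('pics/'+n,c['color'][...,::-1])
E
python3 - <<'E'
from h import *
for n in('top','side'):
    c=cam(n); save(c,n+'0.png'); print(n,c['xyz'],c['attitude'],c['fx'],c['cx'],c['cy'])
print(ctrl.sense())
E
```

```text
top [ 0.45299105 -0.04971707  1.43049281] [-3.05906011 -0.01669881 -1.57809912] 405.21520794956683 264.1093752194621 194.71070244889881
side [ 0.41730527 -0.76437242  0.84560066] [-2.38383145  0.00533429 -0.19262393] 414.6812071377299 260.7475559923823 190.09203531461722
{'clock': 0.1, 'joint_pos': array([-1.36759794e+00,  3.00419934e-01,  1.52153600e+00, -1.38360887e-05,
        1.32070705e+00, -6.66112118e-02]), 'joint_vel': array([ 7.95415901e-04, -3.19040245e-03, -7.54013294e-05,  7.69493949e-04,
        6.55447580e-05, -1.13087441e-03]), 'joint_torque': array([ 2.53103889e-05, -5.44381821e+01, -3.62372196e+01, -1.06135249e-04,
        3.04319969e-03, -1.41413349e-05]), 'eef_pos': array([ 0.14654924, -0.52990909,  0.24776844]), 'tcp_rot': array([-3.14052381e+00, -5.78709717e-05,  2.69812997e-01]), 'contact_force': array([ 0.42043013, -0.73598006, -0.29465109]), 'ft_torque': array([-0.00233874, -0.01406028,  0.0170413 ]), 'gripper_force': 0.0, 'opening': 0.0855911563929026}
```

View pics/top0.png

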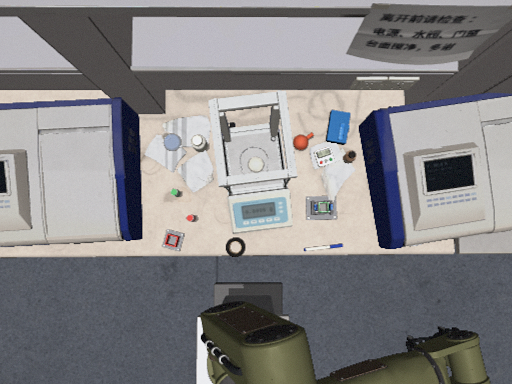

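View pics/side0.png

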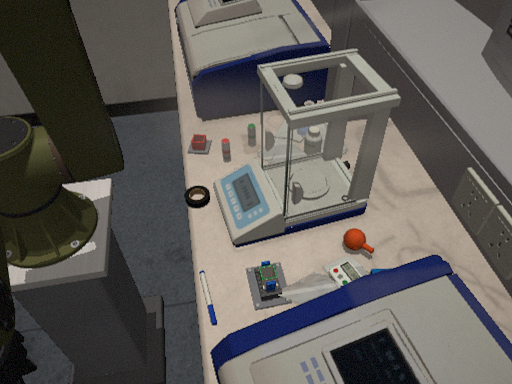

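The top view shows green at (175,192), red at (192,217), the nest at (173,239) and the dock at (321,207). In the side view they are at (251,132), (226,148), (200,143) and (267,283).

```bash
python3 - <<'E'
from h import *
T=cam('top');S=cam('side')
B=lambda c,u0,u1,v0,v1,k:cv2.resize(c['color'][v0:v1,u0:u1],None,fx=k,fy=k,interpolation=cv2.INTER_CUBIC)
a=B(T,150,210,175,255,5);b=B(T,295,350,185,230,5);c=B(S,180,270,115,165,5)
d=B(S,235,300,250,315,5)
out=np.zeros((600,800,3),np.uint8)
for im,(y,x) in((a[:300],(0,0)),(b,(0,300)),(c[:,:450],(325,0)),(d[:270],(325,455))):
    h,w=im.shape[:2];im=im[:600-y,:800-x];out[y:y+im.shape[0],x:x+im.shape[1]]=im
cv2.imwrite('pics/crops.png',out[...,::-1])
def blobs(c,n,box,f):
    u0,u1,v0,v1=box
    I=c['color'].astype(int)[v0:v1,u0:u1];m=f(I[...,0],I[...,1],I[...,2]).astype(np.uint8)
    k,l,s,ce=cv2.connectedComponentsWithStats(m)
    for i in range(1,k):
        if s[i,4]>4: print(n,s[i]+[u0,v0,0,0,0],ce[i]+[u0,v0])
red=lambda r,g,b:(r>1.6*g)&(r>90);gr=lambda r,g,b:(g>1.35*r)&(g>1.15*b)&(g>50);bl=lambda r,g,b:(b>1.6*r)&(b>80)
blobs(T,'Tred',(150,215,200,255),red);blobs(T,'Tgr',(160,190,180,205),gr)
blobs(T,'Tdock gr',(300,345,190,225),gr);blobs(T,'Tdock bl',(300,345,190,225),bl)
blobs(S,'Sred',(180,270,120,165),red);blobs(S,'Sgr',(235,270,115,150),gr)
blobs(S,'Sdock gr',(240,295,250,310),gr);blobs(S,'Sdock bl',(240,295,250,310),bl)
E
```

```text
Tred [187 215   6   6  31] [189.4516129  217.41935484]
Tred [165 234  14  13  60] [170.93333333 240.1       ]
Tgr [171 189   6   6  29] [173.5862069  191.72413793]
Tdock gr [321 202   7   1   7] [324. 202.]
Tdock gr [319 211   4   2   6] [320.5 211.5]
Tdock bl [314 204   3   7  16] [315.0625 207.    ]
Tdock bl [330 204   3   6  17] [330.94117647 206.35294118]
Sred [191 135  15   8  60] [198.25 138.85]
Sred [222 139   7   4  23] [224.65217391 140.34782609]
Sred [192 144  12   5  43] [197.18604651 146.39534884]
Sgr [249 124   6   3  17] [251.35294118 125.05882353]
Sdock gr [259 264  18  16  87] [267.02298851 272.09195402]
Sdock bl [262 261   8   4  22] [265.40909091 262.27272727]
Sdock bl [266 280  10   8  41] [270.63414634 282.82926829]
Sdock bl [291 308   4   2   5] [292.8 308.8]
```

View pics/crops.png

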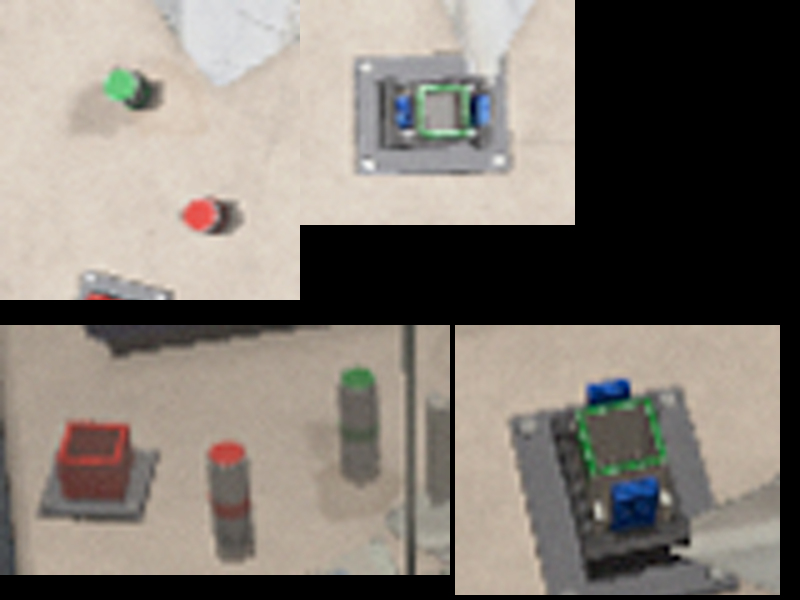

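The crops show upright cartridges, a yawed nest and a nearly axis-aligned dock whose +y and −y catches appear left and right in the top view. Next I turn the pixels into positions.

```bash
python3 - <<'E'
from h import *
T=cam('top');S=cam('side')
def P(n,z,t,s):
    print(n,'T',ray(T,*t,z)[:2].round(4),'S',ray(S,*s,z)[:2].round(4))
P('green',.07,(173.6,191.7),(251.4,125.1))
P('red',.07,(189.5,217.4),(224.7,140.5))
def hullrect(c,box,f,z):
    u0,u1,v0,v1=box;k=4
    I=cv2.resize(c['color'][v0:v1,u0:u1],None,fx=k,fy=k,interpolation=cv2.INTER_LINEAR).astype(int)
    m=f(I[...,0],I[...,1],I[...,2]); v,u=np.nonzero(m)
    p=np.array([ray(c,(a+.5)/k-.5+u0,(b+.5)/k-.5+v0,z)[:2] for a,b in zip(u,v)])
    r=cv2.minAreaRect((p*1000).astype(np.float32)); print(c['cx'],np.round(r[0],1),np.round(r[1],1),round(r[2],1))
gr=lambda r,g,b:(g>1.2*r)&(g>1.1*b)&(g>50)
for c,b in((T,(312,334,198,216)),(S,(255,280,260,280))): hullrect(c,b,gr,.058)
gy=lambda r,g,b:(r<1.08*b)&(r+g+b<480)
hullrect(T,(305,338,194,222),gy,.006)
hullrect(T,(160,188,226,252),lambda r,g,b:((r<1.1*b)&(r+g+b<480))|(r>1.6*g),.006)
red=lambda r,g,b:(r>1.6*g)&(r>90)
hullrect(T,(160,186,228,250),red,.036);hullrect(S,(186,212,130,154),red,.036)
# nest rim corners read from crop (side): crop/5+offset
for u,v in((70,423),(130,428),(123,460),(58,458)): print('rimS',ray(S,180+u/5-.4,115+(v-325)/5-.4,.036)[:2].round(4))
for n,c in(('T',T),('S',S)): print(n,'catch', [ray(c,*q,.05)[:2].round(4) for q in {'T':[(315.1,207),(330.9,206.4)],'S':[(265.4,262.3)]}[n]])
E
```

```text
green T [0.5773 0.2307] S [0.5778 0.2278]
red T [0.4907 0.1768] S [0.489 0.172]
264.1093752194621 [ 523.8 -273.6] [37.4 37.2] 1.0
260.7475559923823 [ 522.7 -278.3] [38.4 37.1] 0.2
264.1093752194621 [ 522.2 -273.3] [ 80.6 106.9] 1.6
264.1093752194621 [415.3 243.5] [63.7 64.1] 74.5
264.1093752194621 [415.2 243.6] [42.2 40.4] 73.2
260.7475559923823 [411.4 225.2] [67.  40.5] 77.8
rimS [0.402 0.262]
rimS [0.4379 0.2498]
rimS [0.4306 0.2202]
rimS [0.3922 0.2299]
T catch [array([ 0.5239, -0.2476]), array([ 0.5256, -0.3018])]
S catch [array([ 0.5244, -0.248 ])]
```

```bash
python3 -m crank '[[0,[4.2,7.2,0],-1.55],[0,[4.2,7.2,0],-1.55],[0,[4.2,7.2,0],-1.55],[0,[4.2,7.2,0],-1.55],[0,[4.2,7.2,0],-1.55],[0,[4.2,7.2,0],-1.55],[0,[4.2,7.2,0],-1.55],[0,[4.2,7.2,0],-1.55],[0,[4.2,7.2,0],-1.55],[0,[4.2,7.2,0],-1.55]]' 30
```

```text
clock: 1.55
eef_pos: [0.3985, -0.0982, 0.2482]
tcp_rot: [3.141, 0.0, 0.0]
contact_force: [-0.9, -1.0, 0.5]
opening: 0.0854
gripper_force: 0.0
```

```bash
python3 -m crank '[[0,[1.52,4.55,0],0],[0,[1.52,4.55,0],0],[0,[1.52,4.55,0],0],[0,[1.52,4.55,0],0],[0,[1.52,4.55,0],0],[0,[1.52,4.55,-1.8],0],[0,[1.52,4.55,-1.8],0],[0,[1.52,4.55,-1.8],0]]'
python3 - <<'E'
from h import *
T=cam('top');S=cam('side');save(S,'side1.png')
out=np.hstack([cv2.resize(c['color'][v:v+80,u:u+80],(390,390),interpolation=2) for c,u,v in((T,150,175),(S,185,90))])
cv2.imwrite('pics/c1.png',out[...,::-1])
E
```

```text
clock: 2.55
eef_pos: [0.4889, 0.173, 0.1379]
tcp_rot: [3.14, 0.006, -0.003]
contact_force: [0.1, 0.3, 1.3]
opening: 0.0851
gripper_force: 0.0
```

View pics/c1.png

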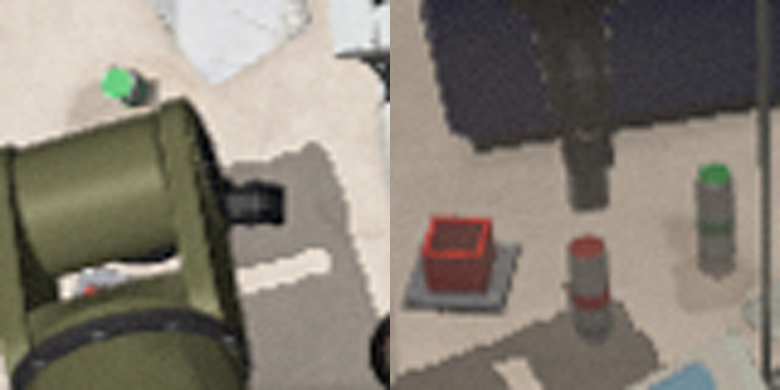

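The side view shows the jaws in line with the red cartridge (both at column ~588 of the crop), with the nest at (458,262). I'm going down to grip the upper part.

```bash
python3 -m crank '[[0,[0,0,-0.8],0],[0,[0,0,-1.5],0],[0,[0,0,-1.5],0],[0,[0,0,-1.5],0],[80,[0,0,-1.5],0],[120,[0,0,-1.5],0],[160,[0,0,-1.5],0],[200,[0,0,-1.5],0],[230,[0,0,-1.5],0],[255,[0,0,-1.5],0]]' 30
python3 -m crank '[[255,[0,0,0],0],[255,[0,0,0],0],[255,[0,0,0.6],0],[255,[0,0,1.2],0],[255,[0,0,1.2],0]]'
```

```text
clock: 3.9
eef_pos: [0.49, 0.175, 0.0507]
tcp_rot: [-3.141, -0.0, -0.001]
contact_force: [-1.1, -0.1, 6.0]
opening: 0.0232
gripper_force: 29.5
clock: 4.53
eef_pos: [0.4908, 0.1752, 0.1245]
tcp_rot: [-3.14, -0.004, -0.001]
contact_force: [-0.5, 0.1, -1.9]
opening: 0.0229
gripper_force: 29.7
```

```bash
python3 -m crank '[[255,[-1.24,1.12,0],0],[255,[-1.24,1.12,0],0],[255,[-1.24,1.12,0],0],[255,[-1.24,1.12,0],0]]'
python3 - <<'E'
from h import *
T=cam('top');S=cam('side')
out=np.hstack([cv2.resize(c['color'][v:v+60,u:u+60],(390,390),interpolation=2) for c,u,v in((T,140,210),(S,170,100))])
cv2.imwrite('pics/c2.png',out[...,::-1])
for p in((.4155,.242,.036),(.4155,.242,.0746)): print(proj(S,p))
E
```

```text
clock: 5.03
eef_pos: [0.4155, 0.2419, 0.1217]
tcp_rot: [3.141, 0.001, -0.0]
contact_force: [0.2, 0.2, 0.3]
opening: 0.0231
gripper_force: 29.7
(np.float64(198.5501690344032), np.float64(137.7136919054049))
(np.float64(197.07428151060154), np.float64(127.65279598043855))
```

View pics/c2.png

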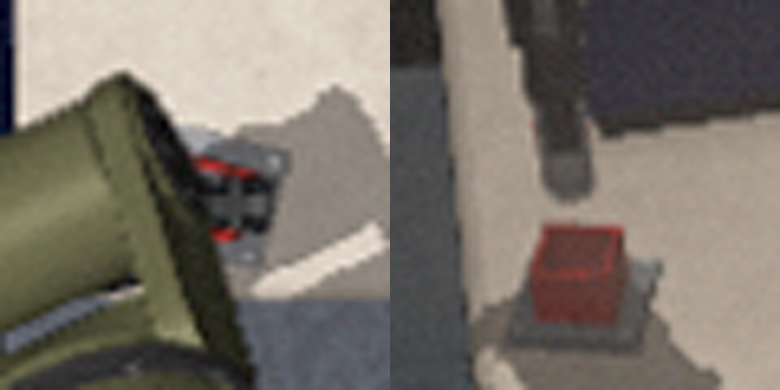

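Cartridge foot at (570,190) and rim centre at (582,253) of the crop agree with the projection to within 1–2 mm. Lowering with a small correction.

```bash
python3 -m crank '[[255,[0.02,-0.02,-0.35],0],[255,[0.02,-0.02,-0.55],0],[255,[0.02,-0.02,-0.7],0],[255,[0.02,-0.02,-0.85],0],[255,[0.02,-0.02,-1.0],0],[255,[0.02,-0.02,-1.09],0],[255,[0.02,-0.02,-1.09],0],[255,[0.02,-0.02,-1.09],0]]'
```

```text
clock: 6.12
eef_pos: [0.4166, 0.2409, 0.0569]
tcp_rot: [-3.142, -0.0, -0.001]
contact_force: [-0.1, 0.2, -1.0]
opening: 0.0232
gripper_force: 29.8
```

```bash
python3 -m crank '[[170,[0,0,0],0],[120,[0,0,0],0],[60,[0,0,0],0],[0,[0,0,0],0],[0,[0,0,0.1],0],[0,[0,0,0.6],0],[0,[0,0,1.4],0],[0,[0,0,2.2],0],[0,[0,0,2.2],0],[0,[0,0,2.2],0]]'
```

```text
clock: 7.38
eef_pos: [0.4163, 0.2408, 0.1886]
tcp_rot: [3.141, 0.0, -0.001]
contact_force: [0.2, 0.4, 0.5]
opening: 0.0853
gripper_force: 0.0
```

```bash
python3 -m crank '[[0,[2.68,-0.2,0],0],[0,[2.68,-0.2,0],0],[0,[2.68,-0.2,0],0],[0,[2.68,-0.2,-0.7],0],[0,[2.68,-0.2,-0.7],0],[0,[2.68,-0.2,-0.7],0]]'
python3 - <<'E'
from h import *
S=cam('side')
cv2.imwrite('pics/c3.png',cv2.resize(S['color'][70:170,170:300],(780,600),interpolation=2)[...,::-1])
E
```

```text
clock: 8.12
eef_pos: [0.5773, 0.2291, 0.1476]
tcp_rot: [-3.142, -0.0, -0.0]
contact_force: [-0.2, 0.3, 1.2]
opening: 0.0851
gripper_force: 0.0
```

View pics/c3.png

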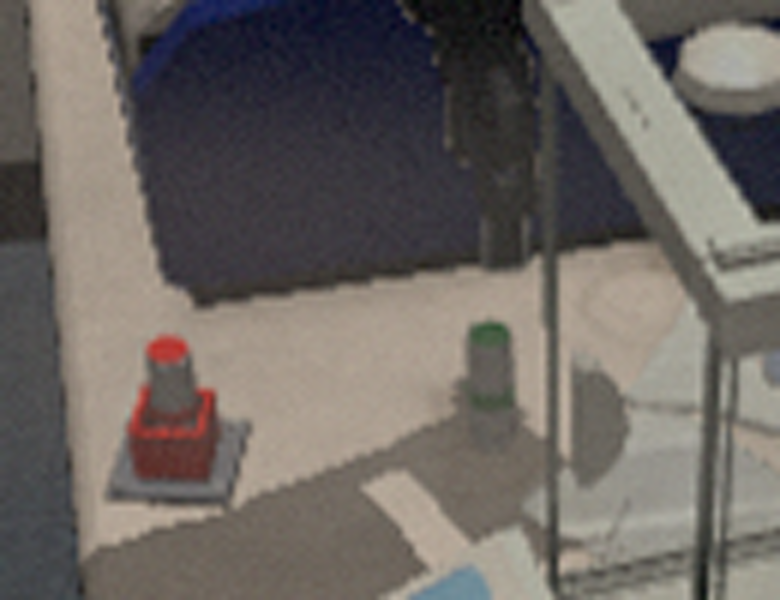

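Red is seated upright in the nest (disc at (167,350)). The green disc is at (490,333) and the near finger at (503,265). I'll check that offset by projection.

```bash
python3 - <<'E'
from h import *
S=cam('side')
for p in((.5773,.229,.07),(.5773,.1865,.135),(.49,.175,.07),(.49,.1325,.13)):
    u,v=proj(S,p);print(round((u-170+.5)*6),round((v-70+.5)*6))
I=S['color'].astype(int)[118:132,240:262];m=(I[...,1]>1.25*I[...,0])&(I[...,1]>1.1*I[...,2]);v,u=np.nonzero(m);print(len(u),ray(S,u.mean()+240,v.mean()+118,.07))
E
```

```text
490 332
503 277
332 422
336 379
14 [0.57707592 0.22812787 0.07      ]
```

```bash
python3 -m crank '[[0,[0,0,-0.7],0],[0,[0,0,-1.38],0],[0,[0,0,-1.38],0],[80,[0,0,-1.38],0],[120,[0,0,-1.38],0],[160,[0,0,-1.38],0],[200,[0,0,-1.38],0],[230,[0,0,-1.38],0],[255,[0,0,-1.38],0],[255,[0,0,-1.38],0]]' 30
python3 -m crank '[[255,[0,0,0],0],[255,[0,0,0.7],0],[255,[0,0,1.4],0],[255,[0,0,2.1],0],[255,[0,0,3],0],[255,[0,0,3],0]]'
```

```text
clock: 9.48
eef_pos: [0.5779, 0.2291, 0.0651]
tcp_rot: [-3.141, -0.001, -0.001]
contact_force: [-0.3, 0.1, 6.0]
opening: 0.0228
gripper_force: 29.6
clock: 10.22
eef_pos: [0.5785, 0.2293, 0.2488]
tcp_rot: [-3.139, -0.007, -0.001]
contact_force: [0.1, 0.2, -1.1]
opening: 0.023
gripper_force: 29.8
```

```bash
python3 -m crank '[[255,[-1,-0.3,0],0],[255,[-2,-0.9,0],0],[255,[-2.8,-1.6,0],0],[255,[-3,-2.5,0],0],[255,[-3,-3.5,0],0],[255,[-3,-4.5,0],0],[255,[-3,-5.5,0],0],[255,[-3,-6.5,0],0],[255,[-3,-7.2,0],0],[255,[-3,-7.2,0],0]]'
python3 -m crank '[[255,[1,-0.6,0],0.1],[255,[2.1,-1.2,0],0.1],[255,[2.1,-1.2,0],0.1],[255,[2.1,-1.2,-0.8],0.1],[255,[2.1,-1.2,-1],0.1],[255,[2.1,-1.2,-1],0.1]]'
python3 - <<'E'
from h import *
T=cam('top');S=cam('side')
out=np.hstack([cv2.resize(c['color'][v:v+60,u:u+60],(390,390),interpolation=2) for c,u,v in((T,295,175),(S,235,240))])
cv2.imwrite('pics/c4.png',out[...,::-1])
x,y,z=ctrl.sense()['eef_pos']
for p in((x,y,z-.064),(.523,-.275,.058)):
    for c,u0,v0,o in((T,295,175,0),(S,235,240,390)):
        u,v=proj(c,p);print(round((u-u0+.5)*6.5)+o,round((v-v0+.5)*6.5))
E
```

```text
clock: 11.48
eef_pos: [0.3968, -0.205, 0.2431]
tcp_rot: [-3.141, 0.002, -0.004]
contact_force: [0.1, 1.0, -0.9]
opening: 0.023
gripper_force: 29.8
clock: 12.22
eef_pos: [0.5233, -0.2745, 0.1842]
tcp_rot: [-3.141, 0.001, 0.017]
contact_force: [-0.4, -0.1, 0.0]
opening: 0.0232
gripper_force: 29.8
209 203
606 93
188 212
603 202
```

View pics/c4.png

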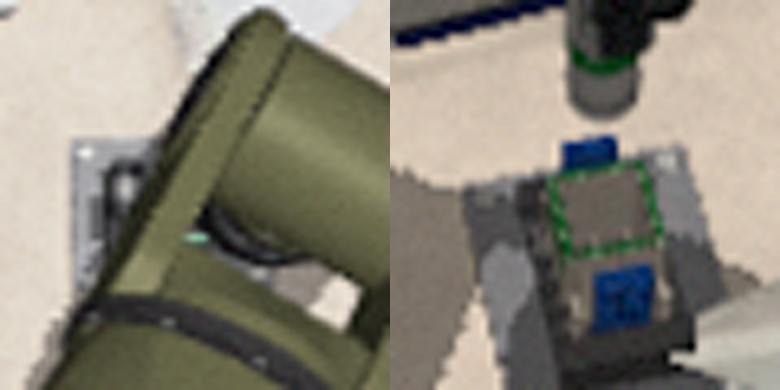

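The foot centre is at (603,96) and the pocket centre at (606,211). Relative to projection, the pocket lies about 1–2 mm further in +x and 2–3 mm further in −y. Correcting and starting the insertion.

```bash
python3 -m crank '[[255,[0.02,-0.04,-0.4],0],[255,[0.02,-0.04,-0.8],0],[255,[0.02,-0.04,-1.0],0],[255,[0.02,-0.04,-1.1],0],[255,[0.02,-0.04,-1.2],0],[255,[0.02,-0.04,-1.3],0],[255,[0.02,-0.04,-1.3],0]]'
python3 - <<'E'
from h import *
S=cam('side')
cv2.imwrite('pics/c5.png',cv2.resize(S['color'][240:300,235:295],(540,540),interpolation=2)[...,::-1])
E
```

```text
clock: 13.2
eef_pos: [0.5245, -0.2774, 0.1059]
tcp_rot: [-3.141, 0.0, 0.017]
contact_force: [-0.0, 0.7, -1.4]
opening: 0.0229
gripper_force: 29.8
```

View pics/c5.png

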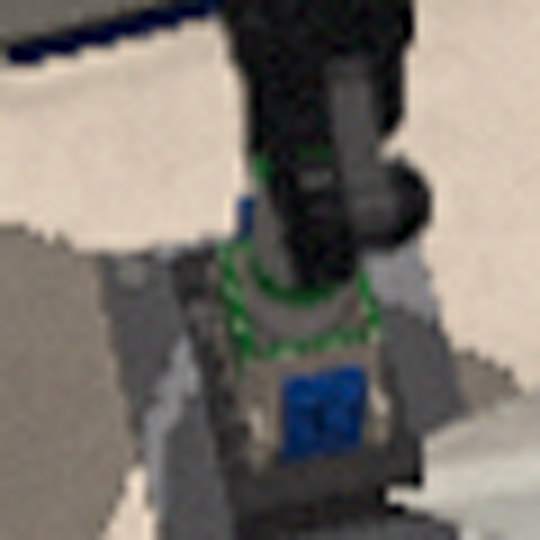

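The cartridge is about 16 mm into the pocket, inside the green rim at (300,290), with no contact force. I'll lower it the rest of the way and release.

```bash
python3 -m crank '[[255,[0,0,-0.15],0],[255,[0,0,-0.3],0],[255,[0,0,-0.4],0],[255,[0,0,-0.45],0],[255,[0,0,-0.45],0],[255,[0,0,-0.45],0]]'
python3 -m crank '[[170,[0,0,0],0],[120,[0,0,0],0],[60,[0,0,0],0],[0,[0,0,0],0],[0,[0,0,0.2],0],[0,[0,0,0.7],0],[0,[0,0,1.1],0],[0,[0,0,1.1],0]]'
python3 - <<'E'
from h import *
T=cam('top');S=cam('side')
out=np.hstack([cv2.resize(c['color'][v:v+60,u:u+60],(390,390),interpolation=2) for c,u,v in((T,295,175),(S,235,240))])
cv2.imwrite('pics/c6.png',out[...,::-1])
for n,p in(('disc',(.5245,-.2774,.084)),('padL',(.5245,-.2474,.049)),('padR',(.5245,-.3074,.049))):
    u,v=proj(S,p);print(n,round((u-235+.5)*6.5)+390,round((v-240+.5)*6.5))
I=S['color'].astype(int)[240:300,235:295]
m=((I[...,2]>1.6*I[...,0])&(I[...,2]>80)).astype(np.uint8)
k,l,s,ce=cv2.connectedComponentsWithStats(m)
for i in range(1,k):
    if s[i,4]>5:print((ce[i]+.5)*6.5+[390,0],s[i], ray(S,*(ce[i]+[235,240]),.049))
E
```

```text
clock: 14.0
eef_pos: [0.5246, -0.2775, 0.0791]
tcp_rot: [3.141, -0.0, 0.017]
contact_force: [0.8, -0.1, 0.4]
opening: 0.0227
gripper_force: 29.9
clock: 15.0
eef_pos: [0.5253, -0.2779, 0.1476]
tcp_rot: [3.139, -0.003, 0.017]
contact_force: [-0.1, -0.3, -0.6]
opening: 0.0854
gripper_force: 0.0
disc 609 164
padL 591 148
padR 626 297
[573.08333333 150.58333333] [27 22  3  3  6] [ 0.51830246 -0.24709836  0.049     ]
[624.2826087  288.26086957] [31 41 10  8 46] [ 0.52452905 -0.30389556  0.049     ]
```

View pics/c6.png

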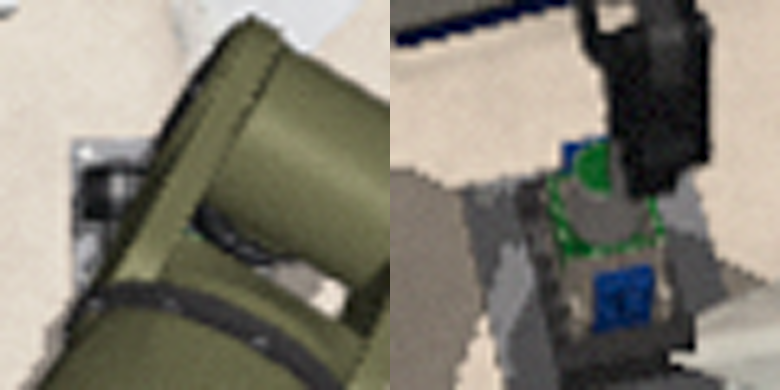

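The green cartridge is seated in the pocket (disc at (600,165), base inside the rim), and the −y catch is at (624,288), as expected. Next I go down around the catches and squeeze.

```bash
python3 -m crank '[[0,[0,0.02,-0.6],0],[0,[0,0.02,-1.2],0],[0,[0,0.02,-1.63],0],[0,[0,0.02,-1.63],0],[0,[0,0.02,-1.63],0]]' 30
python3 -m crank '[[60,[0,0,0],0],[80,[0,0,0],0],[100,[0,0,0],0],[120,[0,0,0],0],[160,[0,0,0],0],[200,[0,0,0],0],[255,[0,0,0],0],[255,[0,0,0],0],[255,[0,0,0],0],[255,[0,0,0],0]]'
```

```text
clock: 15.72
eef_pos: [0.5248, -0.2765, 0.048]
tcp_rot: [3.141, -0.0, 0.017]
contact_force: [-0.4, 0.0, 0.6]
opening: 0.0854
gripper_force: 0.0
clock: 16.98
eef_pos: [0.5251, -0.2767, 0.0488]
tcp_rot: [3.14, -0.002, 0.017]
contact_force: [-4.6, 1.5, 13.7]
opening: 0.0452
gripper_force: 28.7
```

```bash
python3 -m crank '[[255,[0,0,0.03],0],[255,[0,0,0.08],0],[255,[0,0,0.15],0],[255,[0,0,0.25],0],[255,[0,0,0.35],0],[255,[0,0,0.35],0]]'
python3 - <<'E'
from h import *
S=cam('side');T=cam('top')
out=np.hstack([cv2.resize(c['color'][v:v+60,u:u+60],(390,390),interpolation=2) for c,u,v in((T,295,175),(S,235,240))])
cv2.imwrite('pics/c7.png',out[...,::-1])
E
```

```text
clock: 17.73
eef_pos: [0.5248, -0.2764, 0.0689]
tcp_rot: [3.141, -0.001, 0.017]
contact_force: [-0.2, -0.4, -1.6]
opening: 0.0446
gripper_force: 31.0
```

View pics/c7.png

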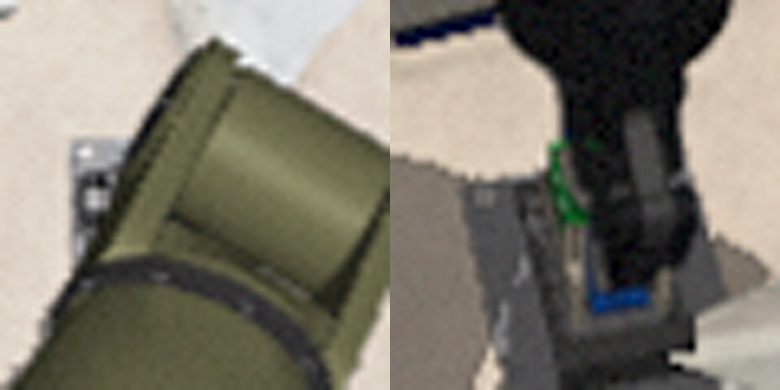

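The carrier rim has risen from (551,178) to (555,145), about 20 mm, and the force reads its weight. I'll continue the lift.

```bash
python3 -m crank '[[255,[0,0,0.15],0],[255,[0,0,0.35],0],[255,[0,0,0.6],0],[255,[0,0,0.85],0],[255,[0,0,1.1],0],[255,[0,0,1.3],0],[255,[0,0,1.45],0],[255,[0,0,1.53],0],[255,[0,0,1.55],0],[255,[0,0,1.55],0]]'
python3 -m crank '[[255,[0,0,0],0],[255,[0,0,0],0],[255,[0,0,0],0],[255,[0,0,0],0]]'
python3 - <<'E'
from h import *
S=cam('side');T=cam('top')
out=np.hstack([cv2.resize(c['color'][v:v+90,u:u+70],(420,540),interpolation=2)[:,:390] for c,u,v in((T,295,175),(S,235,215))])
cv2.imwrite('pics/c8.png',out[...,::-1])
for p in((.5245-.0125,-.2765-.03,.12),(.5245+.0125,-.2765-.03,.12),(.5245,-.2765-.03,.154)):
    u,v=proj(S,p);print(round((u-235+.5)*6)+390,round((v-215+.5)*6))
E
```

```text
clock: 19.08
eef_pos: [0.5245, -0.2762, 0.1609]
tcp_rot: [-3.141, 0.001, 0.017]
contact_force: [0.1, 0.5, -2.0]
opening: 0.0446
gripper_force: 31.2
clock: 19.58
eef_pos: [0.5246, -0.2763, 0.1613]
tcp_rot: [-3.142, -0.0, 0.017]
contact_force: [-0.4, -0.1, -1.6]
opening: 0.0447
gripper_force: 31.2
574 320
646 308
612 257
```

View pics/c8.png

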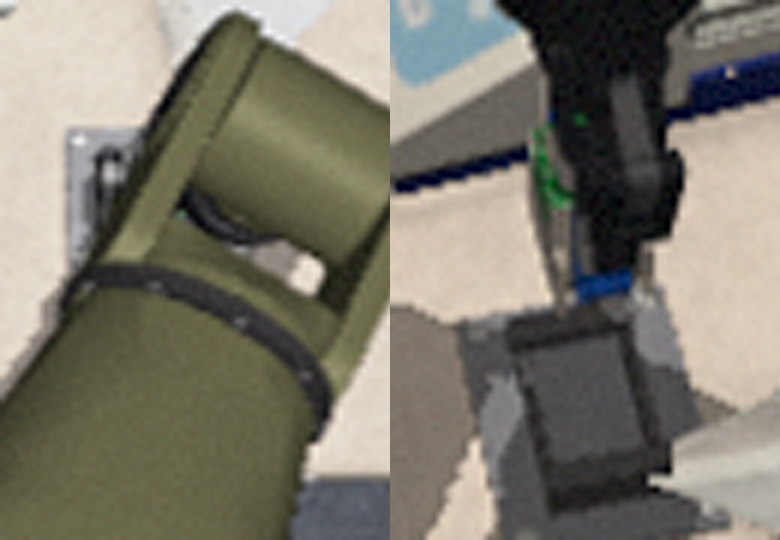

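The carrier is clear of the empty dock, level and held about 12 cm up, with its cartridge in place (rim at (545,165), dock recess empty at (585,400)).

```bash
python3 -c "
from workcell import ctrl
print(ctrl.sign_off())"
```

```text
the job is handed in; nothing more can be done
None
```

The job is handed in at about 20 s of the 67 s allowed: the red cartridge stands in the reject nest, and the arm is holding the carrier with the green cartridge level, about 12 cm above the worktop, with the catches squeezed in (inferred from the 44.7 mm jaw opening); no judging result came back.

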